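Pop the battery hatch of the logger with the red lamp

ROBOT

A 7-joint arm with a two-finger parallel gripper is mounted at the origin on a cart in front of the work surface, level with it; the furniture and walls round the work are solid. World frame = base frame: x ahead of the robot, y to its left, z up, the work surface at z = 0. Lengths are in mm, angles in rad, forces in N, time in s.
With the tool pointing down it reaches from about 425 to 925 mm from the base axis. Payload 6.8 kg.
Tool frame: the origin (TCP) lies midway between the tips of the shut fingers; the grasp point (between the pads) lies env.grip_point_offset behind it (env.grip_point_offset is the distance from the TCP to the grasp point, in mm); z points along the fingers, y is the direction in which the jaws open and shut (so a half turn about z gives the same grasp; the last joint's range is limited). The gripper opens to 85 mm and grips with 20 to 120 N. Pads are 22 mm wide; open, the fingers measure 114 mm over their backs; the gripper's body (76 mm by 85 mm) begins 54 mm behind the grasp point. The pads swing forward as they close: fully open they stand 13 mm farther back than shut.
Start: joints at [-1.225, 0.477, 0.022, 1.555, -0.011, 1.109, -0.083], TCP at [295.908, 606.701, 210.108] pointing down, gripper open.
Joint ranges: [-2.96, 2.96], [-0.34, 2.1], [-1.41, 1.46], [0.24, 2.44], [-1.37, 4.51], [0.17, 1.92], [-2.96, 2.96]. Speed limits (rad/s): [2.39, 2.39, 3.14, 3.14, 3.14, 3.14, 3.14].

INTERFACE

Orientations are given as a unit quaternion [x, y, z, w].
In Python, from plant import status, eyes, workorder, env gives the robot as it stands.
- The arm moves only by the tool drive_tool, never from a script. Its argument "moves" is a list of rows, each a list of 3 entries, a list of its own where there are three numbers: the turn, a rotation vector about the tool's x, y, z in rad, then the shift along the tool's x, y, z in mm, then the closure in counts, from 0 (fully open) to 255 (shut). A call has 1 to 8 rows; each row is the pose to reach, as a shift and turn from the pose commanded when the call began, along the tool's axes at that moment; what a row does not reach only later rows make up. A row lasts 1/12 s, in which the tool goes at most 41.7 mm and 7.16 degrees, less where a joint would pass 70% of its speed; a pose out of reach is approached as far as the arm can. A call with a gripper value outside its range is refused whole. The fingers move at their own pace and stop on an object; "newtons" is the grip in N (left out, the last holds). Time passes only in rows, so rows that repeat a pose let the fingers close. It gives the time, the measured TCP pose, the force and the opening at its end, in the units of the state.
- status.read_state(): the state, without advancing time (a new reading comes with each control period).
- eyes.get_image(name): name is "scene" or "side" or "wrist"; returns a dict with "img" (420x560x3 uint8, blue, green, red), "K" (3x3 intrinsics, pixels), "k1" (the pictures are not rectified: a ray, as slopes to the right and down, at radius r is drawn at 1 + k1 r^2 times it, then the intrinsics apply), "rvec" (rotation vector, rad) and "tvec" (3), from world to camera coordinates, as OpenCV has them; the wrist camera has in their place "hand_eye" (4x4, takes a point from camera to tool coordinates, whose origin is the TCP and whose axes are the flange's). Camera axes: x right, y down, z forward; pixel columns grow to the right and rows downward; lengths in mm; the calibration is good to about 2 mm. A picture is of the moment at which its call begins: read the wrist's pose just before it. There is no depth.
- workorder.finish_job(): hands the job in, once; it reports no verdict.
The state is a dict: "time_s": time; "joints": joint angles; "qd": joint speeds; "tau": joint torques, N m; "eef_pos": TCP position; "orientation": TCP orientation; "ft_force": force on the tool from outside, world axes, zero at the start; "moment": the same for the moment, N m; "finger_gap": opening from 0.0 (shut) to 1.0 (fully open).
Only numpy, scipy, OpenCV 4.12 (cv2) and the standard library are available. Lean on these libraries where they do the work, as an engineer would, in place of code of your own. Each camera call takes 0.05 s, during which the arm holds its last target.

TASK

Two climate loggers stand on the table; the one whose lamp is red has flat batteries. With a fingertip, press the black pad on its battery hatch down once until the push-push latch lets go, take the finger away and see that the hatch pops up and stays open by itself, clear of the robot. Do not press it a second time (that latches it again) or force it, leave the other logger's hatch shut, and do not pick up or push about anything else on the table.

Things in the scene. Friction and masses are not known exactly. Their poses are not given: they have to be found in the camera images.
- red_logger: climate logger with the RED lamp: white box 130 (x) x 110 (y) x 58 mm high, fixed. Origin: centre of its underside, z up. Along its front (-x) edge on top: lamp (22 mm dome, 8 mm high, at x -51, y +30) and blank display. A flush grey hatch (x -35 to +45, 70 mm wide in y, 3 mm thick) covers the battery bay, hinged along y at x +45, z 57 mm, with walls 18 to 28 mm wide round it
- red_pad (a point): centre of the upper face of the raised black pad on the red-lamp logger's hatch: 22 x 30 mm (x, y), 8 mm proud, 66 mm above the table when shut, 62 mm from the hinge; moves with the hatch; z out of the hatch's upper face
- red_hatch (a joint): red-lamp logger's hatch angle, rad: 0 shut, negative pressed in (stop at -0.087 = 5.4 mm at the pad), positive open. 3 N at the pad starts it, 4 to 5 N takes it to the stop; the latch lets go about 4 mm down (-0.065), a shorter press changes nothing. Once let go, a damped spring swings it up in about 2 s to stay at 1.1, free edge 70 mm above the box
- red_latch (a joint): hidden step pin of that latch, m: 0 latched; 0.007 while pressed right in the first time; 0.011 to 0.015 when released and open; pressing the open hatch right down again moves it on to 0.021 and then 0.028, latched shut
- green_logger: the other climate logger, with a GREEN lamp, in every other way the same as the red one; to be left alone
- green_pad (a point): centre of the upper face of the black pad on the green-lamp logger's hatch
- green_hatch (a joint): angle of the green-lamp logger's hatch, rad: 0 shut, same meaning as the other; stays shut
- canister: bystander, loose: clear square canister with a green lid, 68 x 58 x 113 mm, origin at the centre of its underside
- cup_a: bystander, loose: small white jelly cup, 46 x 46 x 58 mm, origin at its underside
- cup_b: bystander, loose: small white jelly cup, 50 x 46 x 48 mm, origin at its underside
- tape: bystander, loose: roll of white labels lying flat, diameter 55, height 25 mm, origin at its underside
- gauge: bystander, loose: round dial hygrometer, diameter 60, height 19 mm, origin at its underside
- tub: bystander, loose: empty clear plastic tub, diameter 89, height 60 mm, origin at its underside
Not all that is in view belongs to the job. Leave any blue or orange look-alike of the red_logger alone.

How it is judged (in metres and radians):
On the way, in this order (a step that is already met when the one before it is completed fails the run):
1. the red-lamp logger's hatch is pressed in (value of joint red_hatch below -0.04 rad), for 0.02 s.
2. the hatch has popped and stays open for a second, untouched (value of joint red_hatch above 0.8 rad and contact force between red_logger and the arm below 0.1 N and contact force between red_logger and the fingers below 0.1 N), for 1 s.
At the end, for the whole second after the job is handed in: The red-lamp logger's hatch stands open by itself at more than 0.8 rad, at rest, after a single press (step pin below 0.018 m); the green-lamp logger's hatch is shut (below 0.04 rad) (value of joint red_hatch above 0.8 rad and velocity of joint red_hatch between -0.1 and 0.1 rad/s and value of joint red_latch below 0.018 m and value of joint green_hatch below 0.04 rad); the robot touches nothing.
It fails at once if the latch is pressed in a second time, or the popped hatch is pressed or pushed shut again (value of joint red_latch above 0.018 m or (value of joint red_latch above 0.0095 m and value of joint red_hatch above 0.8 rad and (contact force between red_logger and the fingers above 8 N or contact force between red_logger and the arm above 8 N)) or (value of joint red_latch above 0.0095 m and value of joint red_hatch below 0.6 rad and velocity of joint red_hatch below -0.3 rad/s)).
It fails at once if the green-lamp logger's hatch is pressed or opened (value of joint green_hatch above 0.04 rad or value of joint green_hatch below -0.04 rad).
It fails at once if the logger is pressed with more than 40 N (contact force between red_logger and the fingers above 40 N or contact force between red_logger and the arm above 40 N).
It fails at once if a bystander is lifted, carried or pushed more than 20 mm (distance of any of canister, cup_a, cup_b, tape, gauge, tub from where it was at the start of the episode above 0.02 m).
It also fails if it takes over 29 s, if anything falls off the work surface, if the arm or the gripper's body presses on something with over 40 N, if the wrist force passes 120 N, or if a joint passes its speed limit or range.

## Working session

There is one attempt and no reset: what is moved stays moved. The work goes in short steps, Python scripts to look and compute and a tool call to move; the robot and the scene stay as the last step left them, time stands still between calls to the robot, and variables do not carry over. Pictures are saved under pics/ and viewed, and the job is handed in when it is done.

Besides the shell and the picture viewer there is one more tool, called by a JSON object that holds its "name" and its "arguments". drive_tool: Moves the arm, as the interface text tells. Its arguments: {"type":"object","properties":{"moves":{"type":"array"},"newtons":{"type":"number"}},"required":["moves"]}

```bash
mkdir -p pics; ls; python3 - <<'E'
from plant import status, eyes, workorder, env
import cv2
s=status.read_state(); print(s['time_s'],s['eef_pos'],s['orientation'],s['finger_gap'],env.grip_point_offset)
for n in ['scene','side']:
    d=eyes.get_image(n); cv2.imwrite(f'pics/{n}0.png',d['img']); print(n,d['K'],d['k1'],d['rvec'],d['tvec'])
E
```

```text
pics
0.0 [295.62879354 606.10093344 209.11834281] [ 2.24928604e-01  9.74374796e-01 -9.28355135e-04 -1.36603738e-04] 1.0033999753845442 18.700000000000003
scene [[492.71323842   0.         280.15944816]
 [  0.         492.71323842 215.13957996]
 [  0.           0.           1.        ]] 0.029564692568815724 [ 0.76066205 -2.30291498  1.37529671] [ 404.4793228   236.25790398 1253.9580874 ]
side [[479.17329464   0.         279.86282522]
 [  0.         479.17329464 208.86222499]
 [  0.           0.           1.        ]] -0.07282016030260013 [ 1.94060907 -0.17448573  0.09278007] [-566.61740175   84.68611173 1507.65433891]
```

View pics/scene0.png

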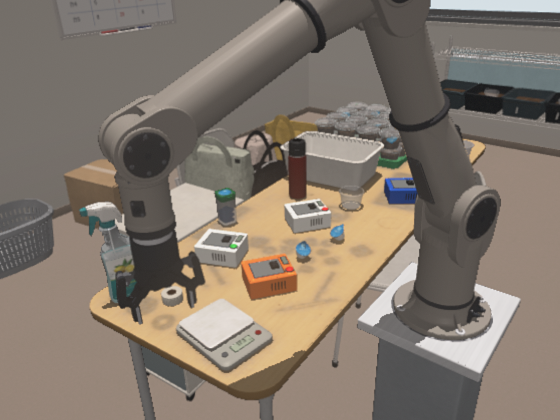

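View pics/side0.png

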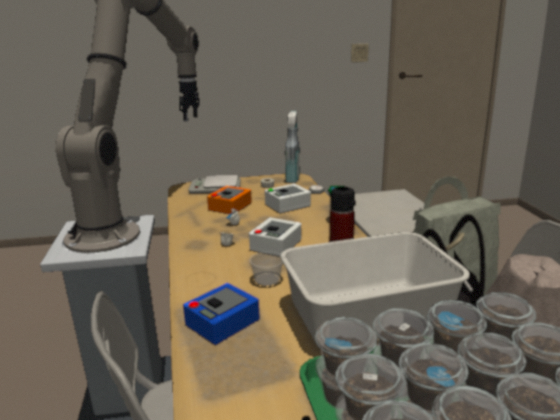

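```bash
python3 - <<'E'
import cv2,numpy as np
a=cv2.imread('pics/scene0.png')[190:275,185:365]; b=cv2.imread('pics/side0.png')[175:265,215:325]
a=cv2.resize(a,None,fx=4,fy=4,interpolation=cv2.INTER_CUBIC);b=cv2.resize(b,None,fx=5,fy=5,interpolation=cv2.INTER_CUBIC)
cv2.imwrite('pics/ca.png',a);cv2.imwrite('pics/cb.png',b)
E
```

```text
(no output)
```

View pics/ca.png

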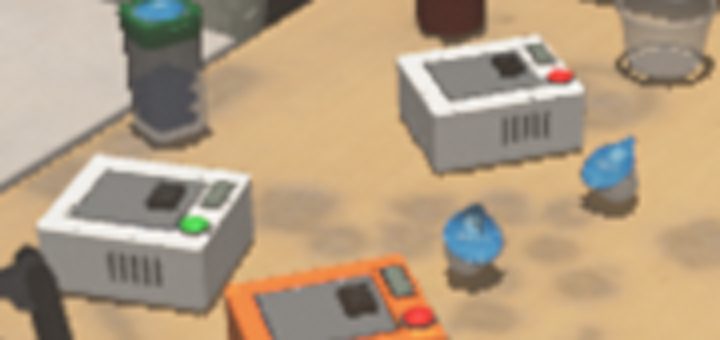

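View pics/cb.png

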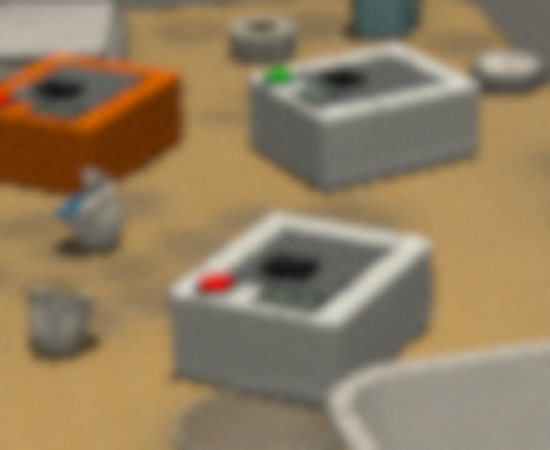

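```bash
cat > h.py <<'E'
import cv2,numpy as np
def ray(d,u,v):
    K=np.array(d['K']); x=cv2.undistortPoints(np.array([[[u,v]]],float),K,np.array([d['k1'],0,0,0.]))[0,0]
    if 'rvec' in d:
        R=cv2.Rodrigues(np.array(d['rvec'],float))[0]; return -R.T@np.array(d['tvec'],float).ravel(), R.T@np.array([x[0],x[1],1])
    H=d['T']@d['hand_eye']; return H[:3,3],H[:3,:3]@np.array([x[0],x[1],1])
def onz(d,u,v,z):
    c,r=ray(d,u,v); return c+r*(z-c[2])/r[2]
def tri(ds,ps):
    A=np.zeros((3,3));b=np.zeros(3)
    for d,p in zip(ds,ps):
        c,r=ray(d,*p); r=r/np.linalg.norm(r);P=np.eye(3)-np.outer(r,r);A+=P;b+=P@c
    return np.linalg.solve(A,b)
def blob(img,cx,cy,w,h,f):
    s=img[cy-h:cy+h,cx-w:cx+w].astype(float); m=f(s); y,x=np.nonzero(m); return x.mean()+cx-w,y.mean()+cy-h,m.sum()
E
python3 - <<'E'
from plant import eyes,status
from h import *
np.set_printoptions(precision=1,suppress=True)
S=eyes.get_image('scene');D=eyes.get_image('side')
red=lambda s:(s[...,2]>120)&(s[...,1]<90)&(s[...,0]<90)
blk=lambda s:s.max(-1)<65
l1=blob(S['img'],325,209,8,6,red);l2=blob(D['img'],258,232,8,6,red)
p1=blob(S['img'],312,206,9,7,blk);p2=blob(D['img'],273,228,10,6,blk)
print(l1,l2,p1,p2)
for n,q1,q2,z in (('lamp',l1,l2,62),('pad',p1,p2,65)):
    print(n,onz(S,*q1[:2],z),onz(D,*q2[:2],z),tri([S,D],[q1[:2],q2[:2]]))
# top corners (crop coords)
sc=[(400,60),(530,37),(583,82),(433,108)]
sd=[(275,213),(432,242),(328,325),(172,292)]
print('scene top');[print(onz(S,185+x/4,190+y/4,58)) for x,y in sc]
print('side top');[print(onz(D,215+x/5,175+y/5,58)) for x,y in sd]
# neighbours
for n,x,y,z in (('cupA',470,275,0),('cupB',612,205,0),('tub',662,70,0),('can',170,130,0)):
    print(n,onz(S,185+x/4,190+y/4,z))
s=status.read_state();print(s['time_s'],s['eef_pos'],s['joints'])
q=s['orientation'];from scipy.spatial.transform import Rotation as R;print(R.from_quat(q).as_matrix())
E
```

```text
(np.float64(324.72727272727275), np.float64(208.54545454545453), np.int64(11)) (np.float64(258.2352941176471), np.float64(231.23529411764707), np.int64(17)) (np.float64(311.6666666666667), np.float64(206.16666666666666), np.int64(12)) (np.float64(272.2888888888889), np.float64(228.2), np.int64(45))
lamp [ 475.4 -199.7   62. ] [ 478.6 -205.8   62. ] [ 478.3 -203.1   60.3]
pad [ 517.2 -184.8   65. ] [ 520.2 -199.6   65. ] [ 521.4 -191.1   61.2]
scene top
[ 603.8 -152.5   58. ]
[ 538.1 -251.3   58. ]
[ 455.7 -205.7   58. ]
[530.2 -98.8  58. ]
side top
[ 527.7 -103.1   58. ]
[ 612.5 -167.    58. ]
[ 532.7 -268.    58. ]
[ 453.  -206.6   58. ]
cupA [416.   12.3   0. ]
cupB [ 382.8 -135.2    0. ]
tub [ 469.3 -361.1    0. ]
can [756.1 -25.9   0. ]
0.2 [295.8 606.4 209.5] [-1.2  0.5  0.   1.6 -0.   1.1 -0.1]
[[-0.9  0.4 -0. ]
 [ 0.4  0.9 -0. ]
 [-0.  -0.  -1. ]]
```

```bash
python3 - <<'E'
from plant import eyes
from h import *
np.set_printoptions(precision=1,suppress=True)
S=eyes.get_image('scene');D=eyes.get_image('side')
cv2.imwrite('pics/t.png',cv2.resize(S['img'][120:230,270:400],None,fx=5,fy=5))
print('thermos base scene',onz(S,297,198,0),'top tri',tri([S,D],[(297,143),(342,191)]),onz(S,297,143,220),onz(D,342,191,220))
print('basket near corner',tri([S,D],[(282,152),(285,262)]))
c,r=ray(S,0,0);print(c)
W=eyes.get_image('wrist');print(W['hand_eye'],W['K'])
E
```

```text
thermos base scene [ 672.2 -316.3    0. ] top tri [ 682.9 -332.6  210.3] [ 663.4 -307.4  220. ] [ 677.1 -355.   220. ]
basket near corner [ 619.8 -305.5  105.7]
[-301.7 1026.8  804.1]
[[  -0.    -1.    -0.3   65.1]
 [   1.    -0.    -0.     0.7]
 [   0.    -0.3    1.  -165.2]
 [   0.     0.     0.     1. ]] [[349.    0.  281.7]
 [  0.  349.  206.6]
 [  0.    0.    1. ]]
```

View pics/t.png

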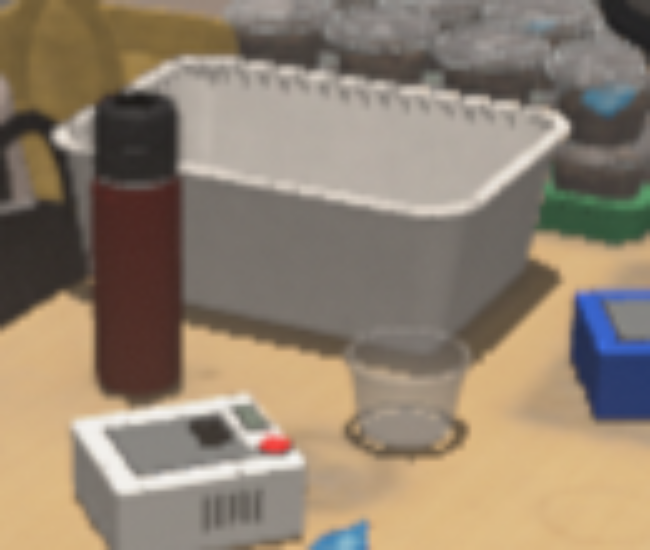

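{"name": "drive_tool", "arguments": {"moves": [[[0,0,0],[-35,-19,-10],255],[[0,0,0],[-70,-38,-20],255],[[0,0,0],[-105,-57,-30],255],[[0,0,0],[-140,-76,-30],255],[[0,0,0],[-175,-95,-30],255],[[0,0,0],[-210,-114,-30],255],[[0,0,0],[-245,-132,-30],255],[[0,0,0],[-278,-150,-30],255]], "newtons": 20}}

```text
time_s: 1.02
eef_pos: [481.2, 347.9, 240.4]
orientation: [0.225, 0.974, 0.0, 0.0]
ft_force: [0.9, -0.2, 0.2]
finger_gap: -0.001
```

```bash
python3 - <<'E'
from plant import status
s=status.read_state();print(s['eef_pos'],s['orientation'],s['joints'],s['finger_gap'],s['ft_force'])
E
```

```text
[481.16588797 347.94645836 240.38605881] [2.25239255e-01 9.74303444e-01 1.71961533e-04 2.18797606e-04] [-0.82713146  0.31563449  0.12135981  1.72933169 -0.04204139  1.09862017
  0.42381703] -0.0012942281138733124 [ 0.94287749 -0.23990061  0.19677187]
```

{"name": "drive_tool", "arguments": {"moves": [[[0,0,0],[-25,-29,0],255],[[0,0,0],[-50,-58,0],255],[[0,0,0],[-75,-87,0],255],[[0,0,0],[-100,-116,0],255],[[0,0,0],[-126,-145,0],255],[[0,0,0],[-151,-174,0],255],[[0,0,0],[-176,-203,0],255],[[0,0,0],[-201,-233,0],255]]}}

```text
time_s: 1.68
eef_pos: [558.8, 50.8, 240.4]
orientation: [0.225, 0.974, 0.0, 0.0]
ft_force: [0.5, 0.1, -0.2]
finger_gap: 0.001
```

{"name": "drive_tool", "arguments": {"moves": [[[0,0,0],[-10,-34,0],255],[[0,0,0],[-20,-68,0],255],[[0,0,0],[-31,-101,10],255],[[0,0,0],[-41,-135,20],255],[[0,0,0],[-51,-169,30],255],[[0,0,0],[-62,-203,40],255],[[0,0,0],[-72,-236,40],255],[[0,0,0],[-72,-236,40],255]]}}

```text
time_s: 2.35
eef_pos: [516.9, -199.5, 200.1]
orientation: [0.23, 0.973, -0.002, -0.0]
ft_force: [0.0, -0.7, 0.6]
finger_gap: 0.002
```

```bash
python3 - <<'E'
from plant import status,eyes
import cv2,pickle
s=status.read_state();print(s['eef_pos'],s['orientation'],s['joints'],s['ft_force'])
W=eyes.get_image('wrist');cv2.imwrite('pics/w1.png',W['img']);pickle.dump((s,W),open('w1.pkl','wb'))
E
```

```text
[ 516.92477326 -199.50679534  200.0578258 ] [ 2.29952257e-01  9.73199881e-01 -1.98556085e-03 -9.69397031e-05] [-0.06547816  0.29915475  0.39152594  1.88013725 -0.13037335  0.9875559
  1.48909157] [ 0.00485794 -0.74349302  0.55942722]
```

View pics/w1.png

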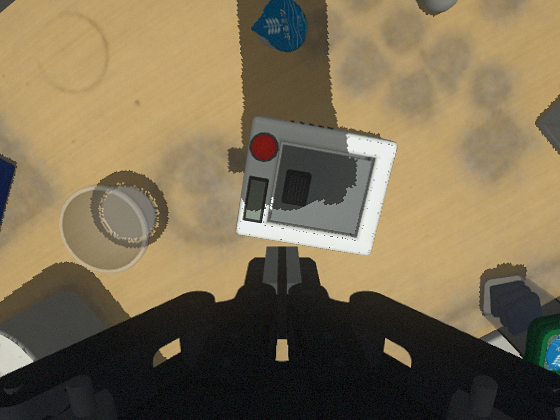

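The wrist view shows the white logger with the red lamp at (264,147), its display at (256,199), the black pad at about (296,187), and the shut fingertips at about (283,250). The candidates in the scene view:
- White with red lamp at (307,215): fits the description.
- White with green lamp at (221,247): the one to leave alone.
- Orange at (269,275) and blue at (403,190): look-alikes.

Next I measure the pad position from this view.

```bash
python3 - <<'E'
from plant import status
from h import *
import pickle
from scipy.spatial.transform import Rotation as R
np.set_printoptions(precision=1,suppress=True)
s,W=pickle.load(open('w1.pkl','rb'));T=np.eye(4);T[:3,:3]=R.from_quat(s['orientation']).as_matrix();T[:3,3]=s['eef_pos'];W['T']=T;W['hand_eye']=np.array(W['hand_eye'])
img=W['img'];cv2.imwrite('pics/wc.png',cv2.resize(img[105:265,225:410],None,fx=4,fy=4,interpolation=cv2.INTER_CUBIC))
l=blob(img,264,147,18,18,lambda s:(s[...,2]>90)&(s[...,1]<60));print(l)
lamp=onz(W,l[0],l[1],63);pad=onz(W,297,188,66)
c=[onz(W,x,y,58) for x,y in((254,118),(397,143),(368,254),(237,235))];print(lamp,pad);print(np.array(c),np.mean(c,0))
c=np.array(c);ax=(c[1]+c[2]-c[0]-c[3])[:2];ax/=np.linalg.norm(ax);ay=np.array([-ax[1],ax[0]])
print(ax,'pad from box',np.mean(c,0)[:2]-17*ax,'from lamp',lamp[:2]+34*ax-30*ay)
t=status.read_state();print(t['eef_pos'],t['time_s'],R.from_quat(t['orientation']).as_matrix())
E
```

```text
(np.float64(263.4424778761062), np.float64(146.7146017699115), np.int64(452))
[ 476.8 -197.    63. ] [ 521.7 -186.9   66. ]
[[ 451.6 -193.5   58. ]
 [ 526.3  -91.    58. ]
 [ 611.3 -154.9   58. ]
 [ 538.6 -257.2   58. ]] [ 531.9 -174.1   58. ]
[0.6 0.8] pad from box [ 522.  -187.9] from lamp [ 521.  -186.9]
[ 518.2 -195.8  200.1] 2.4 [[-0.9  0.4 -0. ]
 [ 0.4  0.9 -0. ]
 [-0.  -0.  -1. ]]
```

View pics/wc.png

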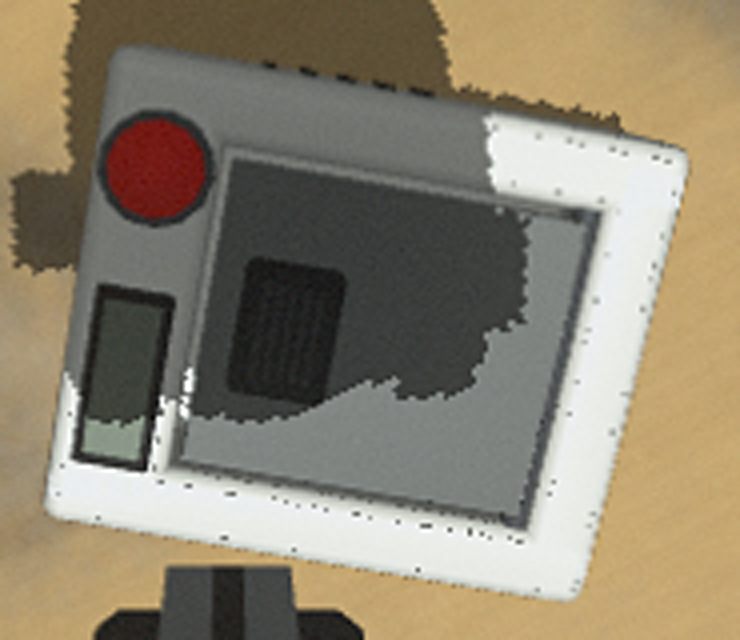

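{"name": "drive_tool", "arguments": {"moves": [[[0,0,0],[0,0,25],255],[[0,0,0],[0,0,50],255],[[0,0,0],[0,0,60],255],[[0,0,0],[0,0,60],255],[[0,0,0],[0,0,60],255],[[0,0,0],[0,0,60],255],[[0,0,0],[0,0,60],255],[[0,0,0],[0,0,60],255]]}}

```text
time_s: 3.07
eef_pos: [520.6, -191.3, 141.3]
orientation: [0.225, 0.974, 0.0, 0.001]
ft_force: [0.7, 0.7, 0.5]
finger_gap: 0.002
```

```bash
python3 - <<'E'
from plant import status,eyes
from h import *
from scipy.spatial.transform import Rotation as R
np.set_printoptions(precision=1,suppress=True)
s=status.read_state();W=eyes.get_image('wrist');T=np.eye(4);T[:3,:3]=R.from_quat(s['orientation']).as_matrix();T[:3,3]=s['eef_pos'];W['T']=T;W['hand_eye']=np.array(W['hand_eye'])
img=W['img'];cv2.imwrite('pics/w2.png',img)
import pickle;pickle.dump(W,open('w2.pkl','wb'))
m=((img[...,2]>90)&(img[...,1]<60)).astype('uint8');n,_,st,ce=cv2.connectedComponentsWithStats(m)
print([(st[i,4],ce[i]) for i in range(1,n) if st[i,4]>100])
print(s['eef_pos'],s['ft_force'],s['qd'])
E
```

```text
[(np.int32(700), array([246. , 154.7]))]
[ 520.6 -191.3  141.3] [0.7 0.7 0.5] [ 0.  0. -0.  0. -0. -0. -0.]
```

View pics/w2.png

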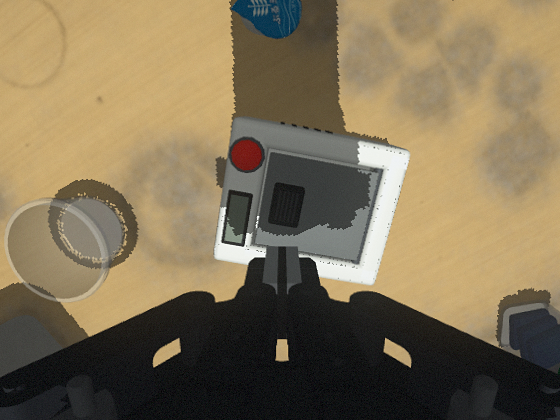

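The arm is now at rest. The wrist view shows the lamp at (246,155), the pad at about (287,205), and the fingertips at about (283,247).

```bash
python3 - <<'E'
from h import *
import pickle
np.set_printoptions(precision=2,suppress=True)
W=pickle.load(open('w2.pkl','rb'));img=W['img']
p=blob(img,287,205,26,28,lambda s:s.max(-1)<45);print(p)
lamp=onz(W,246,154.7,63);pad=onz(W,287,204,66);print(lamp,pad,onz(W,p[0],p[1],66))
c=np.array([onz(W,x,y,58) for x,y in((234,118),(411,149),(376,286),(214,259))]);print(c)
ax=(c[1]+c[2]-c[0]-c[3])[:2];ax/=np.linalg.norm(ax);ay=np.array([-ax[1],ax[0]])
print(ax,'box',c.mean(0)[:2]-17*ax,'lamp',lamp[:2]+34*ax-30*ay)
cv2.imwrite('pics/w2c.png',cv2.resize(img[110:300,200:420],None,fx=3.5,fy=3.5))
P=lamp[:2]+34*ax-30*ay
for q in (pad[:2],P): 
  d=q-W['T'][:2,3];print('tool shift',W['T'][:2,:2].T@d)
print('minus boxx in tool',W['T'][:2,:2].T@-ax)
E
```

```text
(np.float64(285.9734375), np.float64(204.56015625), np.int64(1280))
[ 476.84 -196.96   63.  ] [ 520.61 -186.46   66.  ] [ 520.66 -187.3    66.  ]
[[ 450.78 -193.44   58.  ]
 [ 524.87  -89.72   58.  ]
 [ 614.34 -152.97   58.  ]
 [ 537.37 -257.09   58.  ]]
[0.59 0.81] box [ 521.85 -187.06] lamp [ 521.1 -187.1]
tool shift [2.13 4.36]
tool shift [1.42 4.  ]
minus boxx in tool [ 0.17 -0.98]
```

View pics/w2c.png

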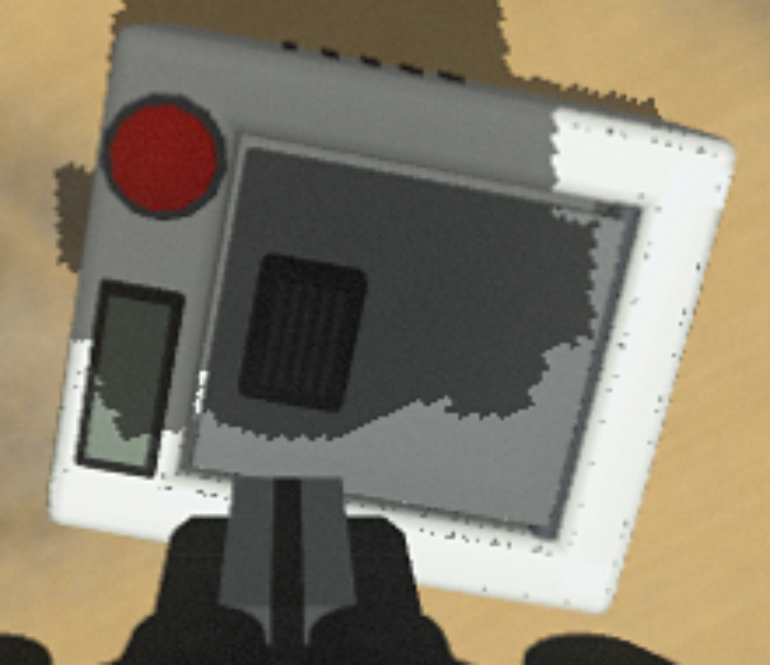

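{"name": "drive_tool", "arguments": {"moves": [[[0,0,0],[1.5,3.5,15],255],[[0,0,0],[1.5,3.5,30],255],[[0,0,0],[1.5,3.5,45],255],[[0,0,0],[1.5,3.5,60],255],[[0,0,0],[1.5,3.5,70],255],[[0,0,0],[1.5,3.5,70],255],[[0,0,0],[1.5,3.5,70],255],[[0,0,0],[1.5,3.5,70],255]]}}

```text
time_s: 3.78
eef_pos: [520.6, -187.7, 70.9]
orientation: [0.225, 0.974, -0.0, 0.001]
ft_force: [0.2, -0.5, 0.4]
finger_gap: -0.001
```

```bash
python3 - <<'E'
from plant import status,eyes
import cv2
s=status.read_state();print(s['eef_pos'],s['ft_force'])
W=eyes.get_image('wrist')['img'];cv2.imwrite('pics/w3.png',cv2.resize(W[80:340,150:450],None,fx=2,fy=2))
E
```

```text
[ 520.59352768 -187.68644069   70.9212534 ] [ 0.24804641 -0.53098888  0.41385976]
```

View pics/w3.png

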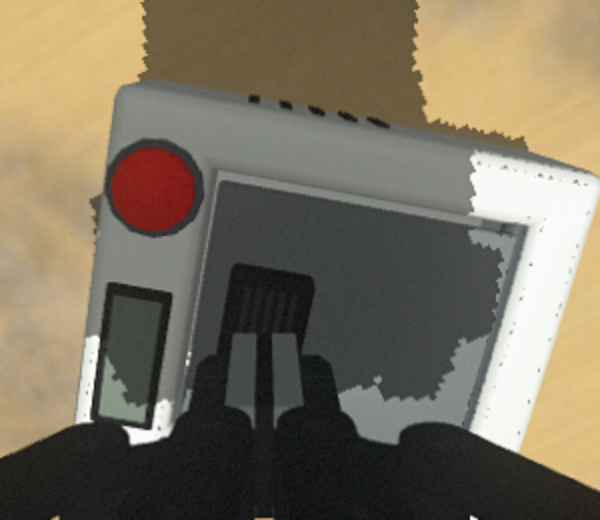

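The fingertips at (264,340) in the crop sit over the middle of the pad. Now one slow press.

{"name": "drive_tool", "arguments": {"moves": [[[0,0,0],[0,0,2],255],[[0,0,0],[0,0,4],255],[[0,0,0],[0,0,5.5],255],[[0,0,0],[0,0,7],255],[[0,0,0],[0,0,8],255],[[0,0,0],[0,0,8.5],255],[[0,0,0],[0,0,8.5],255]]}}

```text
time_s: 4.42
eef_pos: [519.8, -187.4, 61.4]
orientation: [0.225, 0.974, 0.0, -0.0]
ft_force: [0.2, -0.0, 0.3]
finger_gap: 0.001
```

```bash
python3 - <<'E'
from plant import status,eyes
import cv2
s=status.read_state();print(s['eef_pos'],s['ft_force'],s['moment'])
W=eyes.get_image('wrist')['img'];cv2.imwrite('pics/w4.png',cv2.resize(W[80:340,150:450],None,fx=2.5,fy=2.5,interpolation=cv2.INTER_CUBIC))
W=eyes.get_image('side')['img'];cv2.imwrite('pics/s4.png',cv2.resize(W[150:290,210:350],None,fx=4,fy=4,interpolation=cv2.INTER_CUBIC))
s=status.read_state();print(s['eef_pos'],s['ft_force'],s['moment'])
E
```

```text
[ 519.8269985  -187.35598023   61.41597529] [ 0.2334091  -0.0061413   0.26563968] [ 0.0050255  -0.04682702 -0.00086176]
[ 519.96939744 -187.40511391   61.56111075] [ 0.89975074 -0.46029812  0.05891587] [-0.01579627  0.02358086  0.01572147]
```

View pics/w4.png

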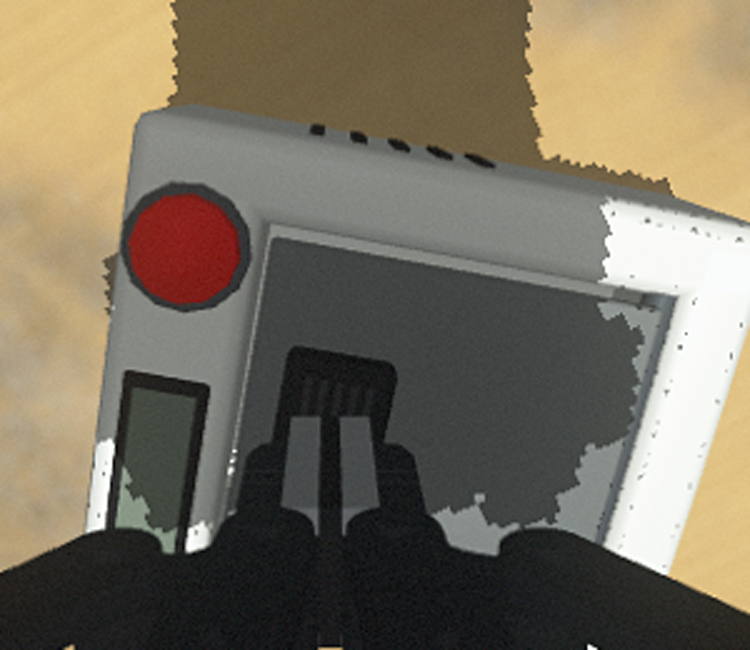

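View pics/s4.png

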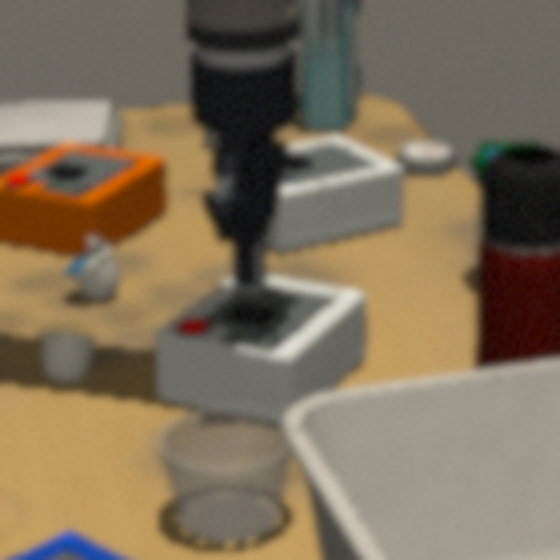

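No contact force yet at a reported TCP of z 61.4, so the pad or the tip height is off by a few mm. I'll continue in small steps and watch the force.

{"name": "drive_tool", "arguments": {"moves": [[[0,0,0],[0,0,1],255],[[0,0,0],[0,0,1],255]]}}

```text
time_s: 4.68
eef_pos: [519.9, -187.4, 60.5]
orientation: [0.225, 0.974, 0.0, -0.0]
ft_force: [-0.7, -0.2, -0.9]
finger_gap: -0.0
```

{"name": "drive_tool", "arguments": {"moves": [[[0,0,0],[0,0,1],255],[[0,0,0],[0,0,1],255]]}}

```text
time_s: 4.85
eef_pos: [519.8, -187.4, 59.4]
orientation: [0.225, 0.974, 0.0, -0.0]
ft_force: [0.6, -1.1, -0.3]
finger_gap: -0.002
```

```bash
python3 - <<'E'
from plant import status,eyes
from h import *
np.set_printoptions(precision=1,suppress=True)
s=status.read_state();print(s['eef_pos'],s['ft_force'])
W=eyes.get_image('wrist');img=W['img'].copy();H=np.linalg.inv(np.array(W['hand_eye']))
for p in [(0,0,0),(11,0,0),(11,9,0),(11,-9,0),(11,9,-5),(11,-9,-5),(0,9,0),(0,-9,0),(-11,0,0)]:
    q=H[:3,:3]@np.array(p)+H[:3,3]
    uv=cv2.projectPoints(q[None],np.zeros(3),np.zeros(3),W['K'],np.array([W['k1'],0,0,0.]))[0].ravel();print(p,uv)
    cv2.circle(img,tuple(np.round(uv).astype(int)),1,(0,255,255),-1)
cv2.imwrite('pics/w5.png',cv2.resize(img[180:320,200:360],None,fx=5,fy=5,interpolation=cv2.INTER_NEAREST))
l=img.astype(int);m=((l[...,2]>90)&(l[...,1]<60)).astype('uint8');n,_,st,ce=cv2.connectedComponentsWithStats(m);i=1+st[1:,4].argmax();print(st[i],ce[i])
D=eyes.get_image('side')
for c,nm in((D,'side'),(eyes.get_image('scene'),'scene')):
    im=c['img'].copy()
    uv=cv2.projectPoints(np.array([s['eef_pos']]),np.array(c['rvec']),np.array(c['tvec']),c['K'],np.array([c['k1'],0,0,0.]))[0].ravel();print(nm,uv)
    u,v=np.round(uv).astype(int);cr=cv2.resize(im[v-50:v+40,u-50:u+50],None,fx=6,fy=6,interpolation=cv2.INTER_CUBIC)
    cv2.circle(cr,(int((uv[0]-u+50.5)*6),int((uv[1]-v+50.5)*6)),3,(0,255,255),-1);cv2.imwrite(f'pics/{nm}5.png',cr)
E
```

```text
[ 519.8 -187.4   59.4] [ 0.6 -1.1 -0.3]
(0, 0, 0) [280.6 245.9]
(11, 0, 0) [280.5 225.3]
(11, 9, 0) [298.6 225.2]
(11, -9, 0) [262.5 225.3]
(11, 9, -5) [299.1 228.5]
(11, -9, -5) [261.9 228.5]
(0, 9, 0) [298.4 245.9]
(0, -9, 0) [262.8 245.9]
(-11, 0, 0) [280.6 265.9]
[ 200  158   45   45 1548] [222.5 179.8]
side [271.6 228.3]
scene [311.4 207.2]
```

View pics/w5.png

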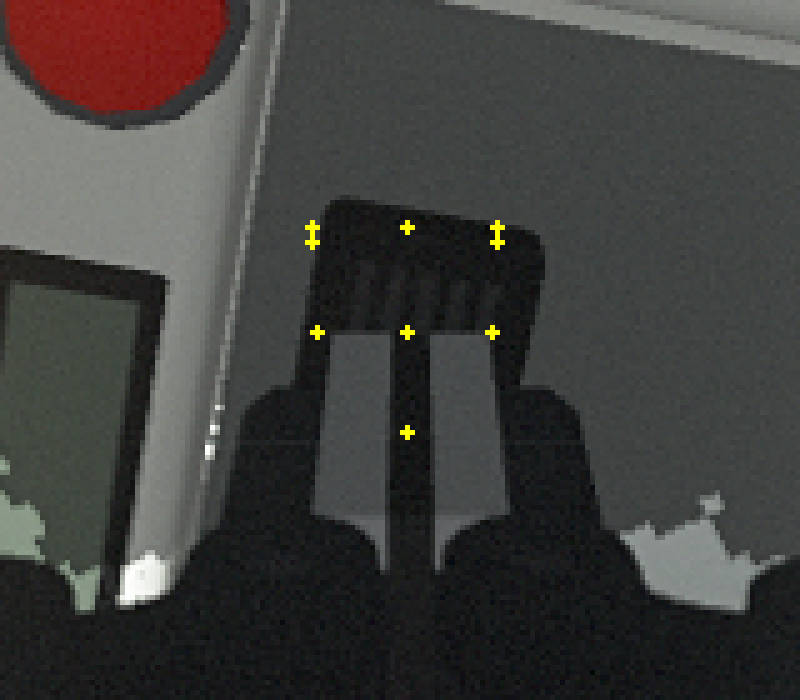

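View pics/side5.png

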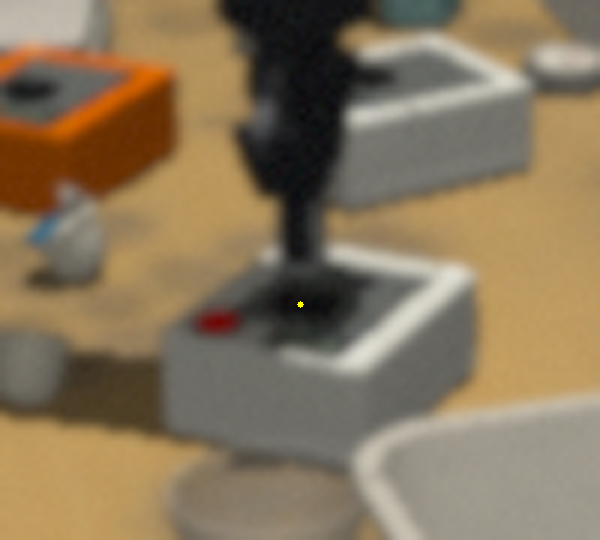

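View pics/scene5.png

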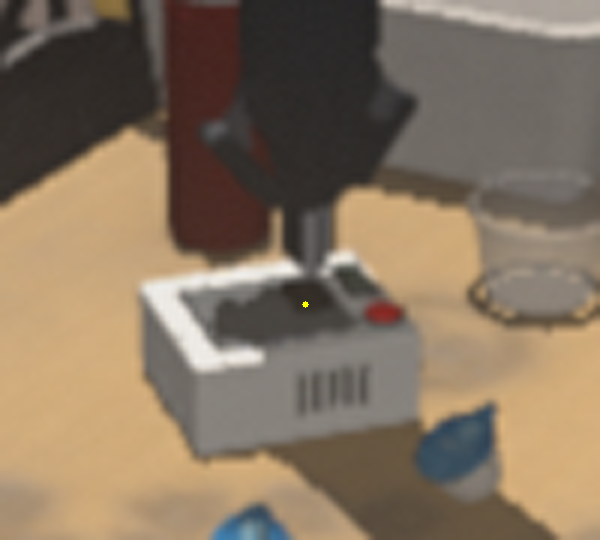

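```bash
python3 - <<'E'
from plant import eyes
from h import *
S=eyes.get_image('scene');D=eyes.get_image('side')
# crop->pixel
ds=(271.6,228.3);sc=(311.4,207.2)
f=lambda c,u,v:(round(c[0])-50+u/6-.5,round(c[1])-50+v/6-.5)
for a,b in(((312,278),(303,265)),((312,270),(303,258))):
    print(tri([S,D],[f(sc,*a),f(ds,*b)]))
im=D['img'][205:240,250:295];cv2.imwrite('pics/d6.png',cv2.resize(cv2.convertScaleAbs(im,alpha=2.5,beta=0),None,fx=14,fy=14,interpolation=cv2.INTER_CUBIC))
im=S['img'][185:220,290:335];cv2.imwrite('pics/s6.png',cv2.resize(cv2.convertScaleAbs(im,alpha=2,beta=0),None,fx=14,fy=14,interpolation=cv2.INTER_CUBIC))
E
```

```text
[ 518.97928967 -187.9201624    78.13901761]
[ 519.23454833 -188.73903065   82.38123576]
```

View pics/d6.png

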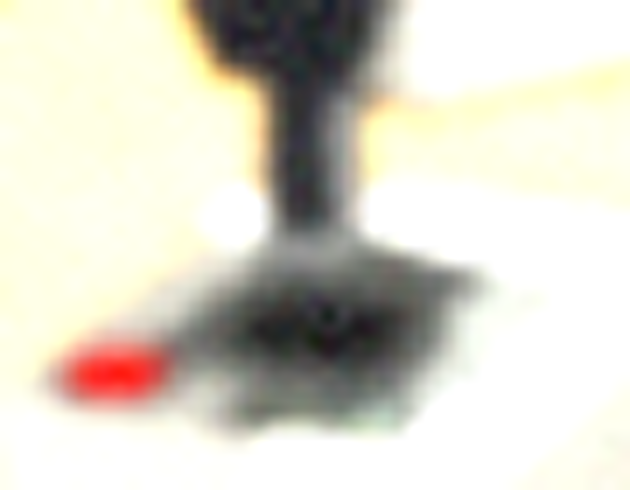

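View pics/s6.png

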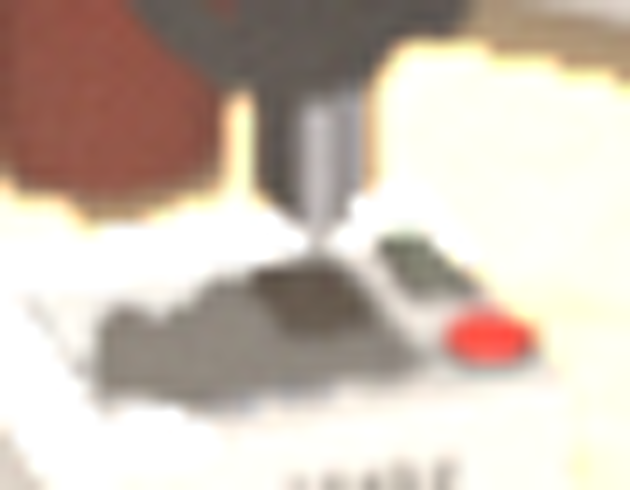

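Both outside views place the real fingertips at about z 79, roughly 19 mm above the reported TCP; x and y agree. Contact should therefore come near a reported z of 47, so I'll feel for it.

{"name": "drive_tool", "arguments": {"moves": [[[0,0,0],[0,0,2],255],[[0,0,0],[0,0,4],255],[[0,0,0],[0,0,6],255],[[0,0,0],[0,0,7],255],[[0,0,0],[0,0,7],255]]}}

```text
time_s: 5.52
eef_pos: [519.7, -187.3, 52.2]
orientation: [0.225, 0.974, -0.0, -0.0]
ft_force: [0.6, 0.1, 0.2]
finger_gap: 0.0
```

{"name": "drive_tool", "arguments": {"moves": [[[0,0,0],[0,0,1],255],[[0,0,0],[0,0,2],255],[[0,0,0],[0,0,2],255]]}}

```text
time_s: 5.77
eef_pos: [519.9, -187.3, 50.4]
orientation: [0.225, 0.974, 0.0, -0.0]
ft_force: [-0.7, 0.9, -0.2]
finger_gap: -0.001
```

{"name": "drive_tool", "arguments": {"moves": [[[0,0,0],[0,0,1],255],[[0,0,0],[0,0,1.5],255],[[0,0,0],[0,0,1.5],255]]}}

```text
time_s: 6.02
eef_pos: [519.9, -187.4, 49.0]
orientation: [0.225, 0.974, 0.0, -0.0]
ft_force: [0.6, 0.2, -1.0]
finger_gap: 0.001
```

{"name": "drive_tool", "arguments": {"moves": [[[0,0,0],[0,0,1],255],[[0,0,0],[0,0,1.5],255],[[0,0,0],[0,0,1.5],255]]}}

```text
time_s: 6.27
eef_pos: [519.8, -187.4, 47.4]
orientation: [0.225, 0.974, 0.0, -0.0]
ft_force: [-0.3, -0.0, 0.2]
finger_gap: 0.002
```

{"name": "drive_tool", "arguments": {"moves": [[[0,0,0],[0,0,1],255],[[0,0,0],[0,0,1.5],255],[[0,0,0],[0,0,1.5],255]]}}

```text
time_s: 6.52
eef_pos: [519.9, -187.3, 46.0]
orientation: [0.225, 0.974, 0.0, -0.0]
ft_force: [0.1, -0.2, -1.1]
finger_gap: 0.0
```

{"name": "drive_tool", "arguments": {"moves": [[[0,0,0],[0,0,1],255],[[0,0,0],[0,0,1.5],255],[[0,0,0],[0,0,1.5],255]]}}

```text
time_s: 6.77
eef_pos: [520.0, -187.5, 44.7]
orientation: [0.225, 0.974, 0.0, 0.0]
ft_force: [-1.0, -0.2, 2.2]
finger_gap: -0.002
```

```bash
python3 - <<'E'
from plant import eyes,status
from h import *
S=eyes.get_image('scene');D=eyes.get_image('side');W=eyes.get_image('wrist')
r=lambda im,a,f:cv2.resize(cv2.convertScaleAbs(im,alpha=a,beta=0),None,fx=f,fy=f,interpolation=cv2.INTER_CUBIC)
o=np.zeros((560,800,3),np.uint8)
a=r(D['img'][205:240,250:295],2.5,8);b=r(S['img'][185:220,290:335],2,8);c=r(W['img'][180:320,200:310],2,4)
o[:280,:360]=a;o[280:,:360]=b;o[:560,360:800]=c
cv2.imwrite('pics/m7.png',o);print(status.read_state()['ft_force'],status.read_state()['eef_pos'])
E
```

```text
[-1.44578722 -0.29536456  2.413522  ] [ 520.03008142 -187.4750502    44.75971288]
```

View pics/m7.png

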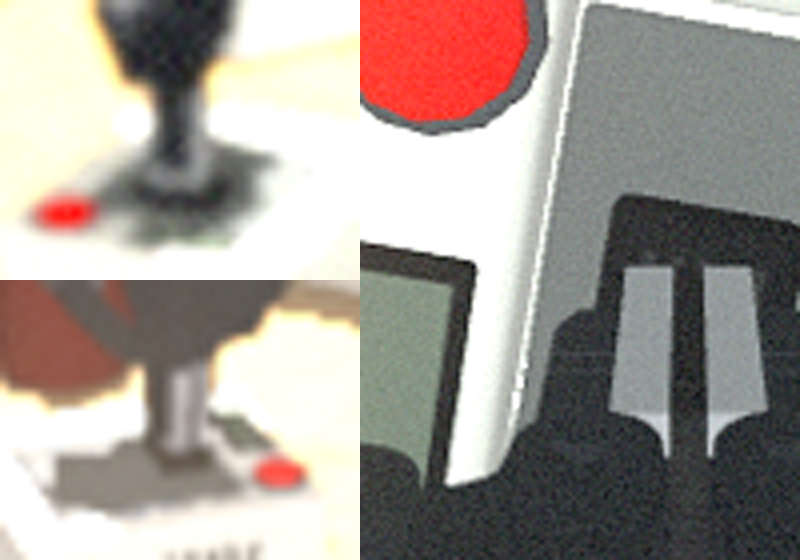

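Contact, at 2.3 N with a reported z of about 44.7; all three views show the tips on the pad. Continuing the same press to about 5 mm.

{"name": "drive_tool", "arguments": {"moves": [[[0,0,0],[0,0,1],255],[[0,0,0],[0,0,2],255],[[0,0,0],[0,0,3],255],[[0,0,0],[0,0,4],255],[[0,0,0],[0,0,4],255]]}}

```text
time_s: 7.33
eef_pos: [519.8, -187.8, 40.4]
orientation: [0.225, 0.974, -0.0, -0.0]
ft_force: [-1.9, -1.5, 3.5]
finger_gap: -0.002
```

{"name": "drive_tool", "arguments": {"moves": [[[0,0,0],[0,0,0.7],255],[[0,0,0],[0,0,0.7],255]]}}

```text
time_s: 7.5
eef_pos: [519.7, -187.9, 39.9]
orientation: [0.225, 0.974, -0.0, -0.0]
ft_force: [-2.6, -2.0, 5.5]
finger_gap: 0.003
```

{"name": "drive_tool", "arguments": {"moves": [[[0,0,0],[0,0,0.6],255],[[0,0,0],[0,0,0.6],255]]}}

```text
time_s: 7.67
eef_pos: [519.8, -187.8, 39.8]
orientation: [0.225, 0.974, -0.0, -0.0]
ft_force: [-3.7, -2.1, 8.8]
finger_gap: 0.0
```

The press is at the stop: the force rose to 8.8 N with almost no travel. Lifting straight up quickly, then moving away from the hinge side.

{"name": "drive_tool", "arguments": {"moves": [[[0,0,0],[0,0,-30],255],[[0,0,0],[0,0,-65],255],[[0,0,0],[0,0,-100],255],[[0,0,0],[2,-10,-135],255],[[0,0,0],[6,-30,-165],255],[[0,0,0],[10,-55,-185],255],[[0,0,0],[14,-80,-195],255],[[0,0,0],[18,-105,-200],255]]}}

```text
time_s: 8.33
eef_pos: [458.3, -274.5, 241.2]
orientation: [0.224, 0.975, 0.0, 0.002]
ft_force: [0.2, -0.2, -0.2]
finger_gap: -0.0
```

{"name": "drive_tool", "arguments": {"moves": [[[0,0,0],[0,0,0],255],[[0,0,0],[0,0,0],255],[[0,0,0],[0,0,0],255],[[0,0,0],[0,0,0],255],[[0,0,0],[0,0,0],255],[[0,0,0],[0,0,0],255],[[0,0,0],[0,0,0],255],[[0,0,0],[0,0,0],255]]}}

```text
time_s: 9.0
eef_pos: [457.9, -273.5, 239.1]
orientation: [0.225, 0.974, 0.0, -0.0]
ft_force: [-1.2, -0.3, 0.5]
finger_gap: 0.0
```

{"name": "drive_tool", "arguments": {"moves": [[[0,0,0],[0,0,0],255],[[0,0,0],[0,0,0],255],[[0,0,0],[0,0,0],255],[[0,0,0],[0,0,0],255],[[0,0,0],[0,0,0],255],[[0,0,0],[0,0,0],255],[[0,0,0],[0,0,0],255],[[0,0,0],[0,0,0],255]]}}

```text
time_s: 9.67
eef_pos: [457.7, -273.9, 239.3]
orientation: [0.225, 0.974, 0.0, 0.0]
ft_force: [-0.3, -0.2, -0.1]
finger_gap: -0.002
```

```bash
python3 - <<'E'
from plant import eyes,status
import cv2,numpy as np
a=eyes.get_image('scene')['img'][150:290,180:400];b=eyes.get_image('side')['img'][150:290,200:350];w=eyes.get_image('wrist')['img']
cv2.imwrite('pics/f1.png',cv2.resize(a,None,fx=3.5,fy=3.5));cv2.imwrite('pics/f2.png',cv2.resize(b,None,fx=4,fy=4));cv2.imwrite('pics/f3.png',w)
s=status.read_state();print(s['time_s'],s['eef_pos'],s['ft_force'])
E
```

```text
9.8167 [ 457.73949345 -273.90144313  239.28187228] [-0.18166641 -0.36083956 -0.08727658]
```

View pics/f1.png

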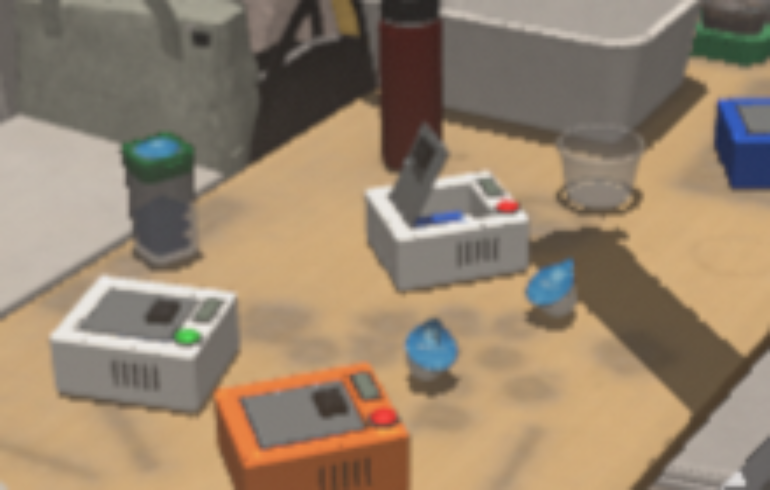

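View pics/f2.png

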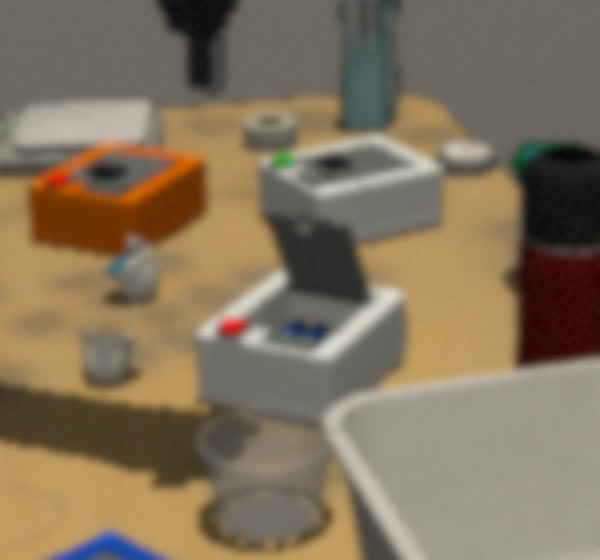

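View pics/f3.png

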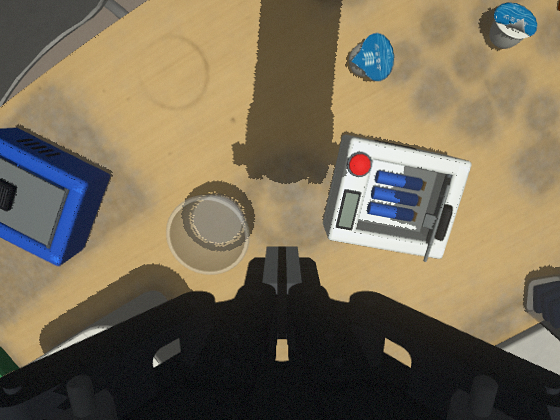

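The hatch stands open. In the scene crop its plate is at (420,170) and the batteries are visible; the green logger's hatch at (150,310) is still shut; and the robot is clear. I'll wait about 2.5 s more so it can settle and stay open for the required second, then check again.

{"name": "drive_tool", "arguments": {"moves": [[[0,0,0],[0,0,0],255],[[0,0,0],[0,0,0],255],[[0,0,0],[0,0,0],255],[[0,0,0],[0,0,0],255],[[0,0,0],[0,0,0],255],[[0,0,0],[0,0,0],255],[[0,0,0],[0,0,0],255],[[0,0,0],[0,0,0],255]]}}

```text
time_s: 10.48
eef_pos: [457.7, -273.9, 239.3]
orientation: [0.225, 0.974, 0.0, -0.0]
ft_force: [-0.4, 0.0, -0.1]
finger_gap: 0.001
```

{"name": "drive_tool", "arguments": {"moves": [[[0,0,0],[0,0,0],255],[[0,0,0],[0,0,0],255],[[0,0,0],[0,0,0],255],[[0,0,0],[0,0,0],255],[[0,0,0],[0,0,0],255],[[0,0,0],[0,0,0],255],[[0,0,0],[0,0,0],255],[[0,0,0],[0,0,0],255]]}}

```text
time_s: 11.15
eef_pos: [457.8, -273.9, 239.3]
orientation: [0.225, 0.974, 0.0, 0.0]
ft_force: [-0.6, 0.2, 0.3]
finger_gap: 0.0
```

{"name": "drive_tool", "arguments": {"moves": [[[0,0,0],[0,0,0],255],[[0,0,0],[0,0,0],255],[[0,0,0],[0,0,0],255],[[0,0,0],[0,0,0],255],[[0,0,0],[0,0,0],255],[[0,0,0],[0,0,0],255],[[0,0,0],[0,0,0],255],[[0,0,0],[0,0,0],255]]}}

```text
time_s: 11.82
eef_pos: [457.7, -273.9, 239.3]
orientation: [0.225, 0.974, 0.0, 0.0]
ft_force: [-0.1, -0.5, -0.0]
finger_gap: 0.003
```

{"name": "drive_tool", "arguments": {"moves": [[[0,0,0],[0,0,0],255],[[0,0,0],[0,0,0],255],[[0,0,0],[0,0,0],255],[[0,0,0],[0,0,0],255],[[0,0,0],[0,0,0],255],[[0,0,0],[0,0,0],255],[[0,0,0],[0,0,0],255],[[0,0,0],[0,0,0],255]]}}

```text
time_s: 12.48
eef_pos: [457.8, -273.9, 239.3]
orientation: [0.225, 0.974, 0.0, 0.0]
ft_force: [-0.6, -0.8, -0.1]
finger_gap: 0.003
```

```bash
python3 - <<'E'
from plant import eyes,status
import cv2
from h import *
S=eyes.get_image('scene');D=eyes.get_image('side')
a=S['img'][150:290,180:400];b=D['img'][150:290,200:350]
cv2.imwrite('pics/g1.png',cv2.resize(a,None,fx=3.5,fy=3.5));cv2.imwrite('pics/g2.png',cv2.resize(b,None,fx=4,fy=4))
s=status.read_state();print(s['time_s'],s['eef_pos'],s['ft_force'])
E
```

```text
12.5833 [ 457.77365832 -273.89260134  239.29979369] [-1.11922241 -0.55203285  0.36557593]
```

View pics/g1.png

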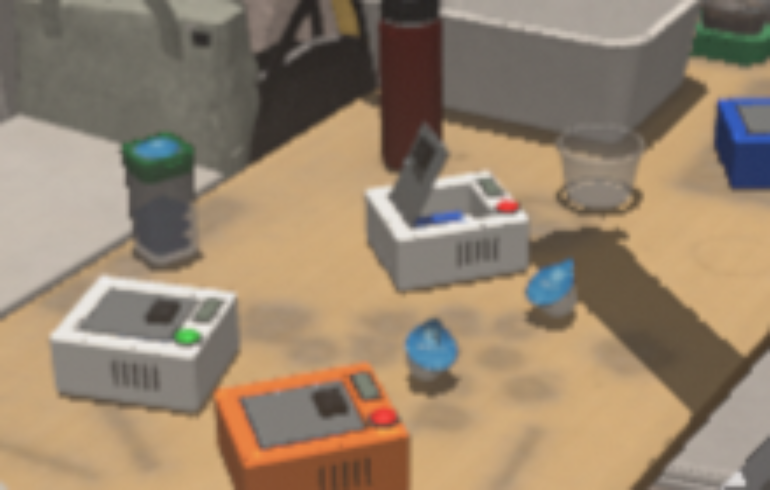

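View pics/g2.png

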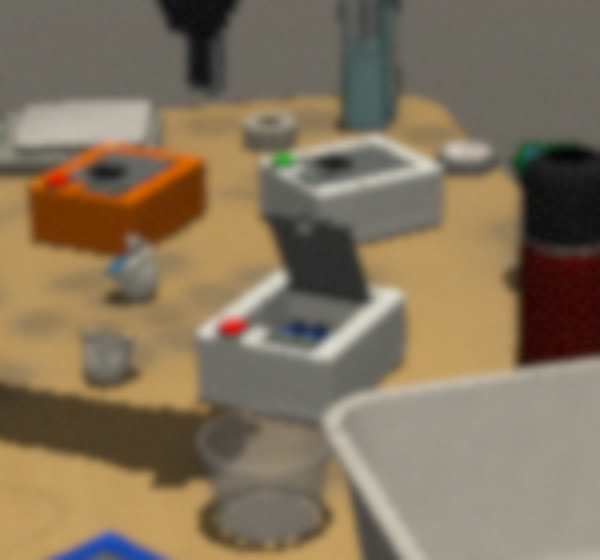

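After a further 2.8 s both views are unchanged: the hatch is open and still, the other hatch is shut, and the bystanders are in place.

```bash
python3 -c "
from plant import workorder
print(workorder.finish_job())"
```

```text
the job is handed in; nothing more can be done
None
```

I pressed the pad on the white, red-lamp logger once with the shut fingertips, and its hatch popped open and stayed open. I then handed the job in at about 12.6 s of the 29 s allowed.

- **Press:** the pad went down about 5 mm to its stop. The last force reading was 8.8 N, a little over the 4 to 5 N needed because I pushed on slightly to be sure of the stop.
- **Hatch:** pictures 2.8 s apart, with the arm well clear, show it open and not moving. I judged the opening by eye; I did not measure its angle or see the latch pin directly.
- **Rest of the table:** the green-lamp hatch looks shut and the bystanders in view look unmoved; I did not measure their positions.
- **What disagreed:** the reported tool height was about 19 mm too low for the shut fingertips. At the expected height there was no contact force, and the scene and side cameras confirmed the gap. I therefore came down in small steps until I felt contact, at a reported z of about 45 mm instead of 66 mm.

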